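# Isolate a display plinth and hold its mounting plate ready for the screws

### The arm

A 6-joint arm with a two-finger parallel gripper is mounted at the origin on the work surface. World frame = base frame: x ahead of the robot, y to its left, z up, the work surface at z = 0. Lengths are in m, angles in rad, forces in N, time in s.
With the tool pointing down it reaches from about 0.325 to 0.875 m from the base axis. Payload 4.4 kg.
Tool frame: the origin (TCP) lies midway between the tips of the shut fingers; the grasp point (between the pads) lies 19 mm behind it; z points along the fingers, y is the line along which they close (so a half turn about z gives the same grasp; the last joint's range is limited). The gripper opens to 85 mm and grips with 20 to 120 N. Pads are 22 mm wide; open, the fingers measure 114 mm over their backs; the gripper's body (76 mm by 85 mm) begins 54 mm behind the grasp point. The pads swing forward as they close: fully open they stand 13 mm farther back than shut.
Start: joints at [1.163, 0.207, 1.542, -0, 1.393, -0.15], TCP at [0.147, 0.556, 0.231] pointing down, gripper open.
Joint ranges: [-2.73, 2.73], [-0.86, 2.22], [0.23, 2.46], [-1.11, 4.25], [0.08, 2.63], [-2.82, 2.82]. Speed limits (rad/s): [2.79, 2.79, 3.14, 3.14, 3.14, 3.14].

### API

Orientations are given as a unit quaternion [w, x, y, z].
In Python, from rig import read_state, vision, order gives the robot as it stands. The module is installed in compiled form; this text tells all that it offers.
- The arm moves only by the shell command python3 -m inch 'ROWS'. ROWS is text: rows parted by semicolons, each of 7 numbers parted by spaces: the finger opening in cm, from 0 to 8.54, then the shift along the tool's x, y, z in cm, then the turn, a rotation vector about the tool's x, y, z in degrees. A call has 1 to 10 rows; each row is the pose to reach, as a shift and turn from the pose commanded when the call began, along the tool's axes at that moment; what a row does not reach only later rows make up. A row lasts 1/10 s, in which the tool goes at most 50 mm and 8.59 degrees, less where a joint would pass 70% of its speed; a pose out of reach is approached as far as the arm can. A call with a gripper value outside its range is refused whole. The fingers move at their own pace and stop on an object; the grip force is fixed at half the most. Time passes only in rows, so rows that repeat a pose let the fingers close. It gives the time, the measured TCP pose, the force, the opening and the grip force at its end, in the units of the state.
- read_state(): the state, without advancing time (a new reading comes with each control period).
- vision.grab_frame(name): name is "scene" or "top" or "wrist"; returns a dict with "pixels" (384x512x3 uint8, blue, green, red), "K" (3x3 intrinsics, pixels), "origin" and "orientation" of the camera in the world; the wrist camera has in their place "hand_eye" (4x4, takes a point from camera to tool coordinates, whose origin is the TCP and whose axes are the flange's). Camera axes: x right, y down, z forward; pixel columns grow to the right and rows downward; lengths in m; the calibration is good to about 2 mm. A picture is of the moment at which its call begins: read the wrist's pose just before it. There is no depth.
- order.hand_in(): hands the job in; it is judged then, once.
The state is a dict: "clock": time; "joint_pos": joint angles; "qd": joint speeds; "joint_efforts": joint torques, N m; "tool_pos": TCP position; "ee_rot": TCP orientation; "wrist_force": force on the tool from outside, world axes, zero at the start; "ft_torque": the same for the moment, N m; "grip_width": finger opening in m; "gripper_force": force on a finger pad.
Only numpy, scipy, OpenCV 4.12 (cv2) and the standard library are available. Lean on these libraries where they do the work, as an engineer would, in place of code of your own. Each camera call takes 0.05 s, during which the arm holds its last target. There are 200 camera calls.

### The job

First pull the slim isolating pin out of its wooden block, push it fully home into the small round collared socket beside the rectangular outlet on the display plinth, and let go of it. Then lift the metal mounting plate by its square post and finish while holding it level in the gripper, hovering about 15 mm above the plinth with its four screw holes lined up over the four threaded holes round the open recess, either way round, so that a colleague can start the screws. Never let the plate touch the plinth, do not put it down or let go of it at the end, and leave the mirror, bowl and ring box where they are.

Things in the scene. Friction and masses are not known exactly. Their poses are not given: they have to be found in the camera images.
- plinth: pale wood display plinth, 140 x 250 x 35 mm (x, y, z), fixed; foot trim 150 x 260. Origin: centre of underside, z up, y along its length. In its top: a 36 x 56 mm recess centred at (0, -40) mm amid four threaded holes; near the +y end the small round socket at (32, 85) and a rectangular 22 x 14 mm outlet at (-32, 85), not for the pin. All openings are 24 mm deep. Yaw within 0.4 rad
- socket (a point): centre of the mouth of the small round isolating socket, 8 mm wide (1 mm chamfer) and 24 mm deep, in the plinth's top face; told by its black collar, 20 mm across and under 1 mm proud
- mount_centre (a point): centre of the pattern of four threaded holes, at the height of the plinth's top face; axes as the plinth's
- thread0 (a point): the mouth of a threaded hole (6 mm, blind, brass rim) in the plinth's top face; at (-30, -85, 35) mm in the plinth's frame
- thread1 (a point): the mouth of a threaded hole (6 mm, blind, brass rim) in the plinth's top face; at (30, -85, 35) mm in the plinth's frame
- thread2 (a point): the mouth of a threaded hole (6 mm, blind, brass rim) in the plinth's top face; at (30, 5, 35) mm in the plinth's frame
- thread3 (a point): the mouth of a threaded hole (6 mm, blind, brass rim) in the plinth's top face; at (-30, 5, 35) mm in the plinth's frame
- cover: loose aluminium plate, 80 x 110 x 4 mm (x, y, z), about 0.22 kg, lying flat left or right of the plinth. Four 9 mm through holes in a 60 x 90 mm rectangle (same after half a turn); in the middle a square post, 22 x 22 mm, sides along x and y, from 4 to 49 mm high. Origin: centre of its underside; z up along the post
- hole0 (a point): the centre of a 9 mm screw hole of the mounting plate, at the underside of the plate; at (-30, -45) mm in the plate's frame
- hole1 (a point): the centre of a 9 mm screw hole of the mounting plate, at the underside of the plate; at (30, -45) mm in the plate's frame
- hole2 (a point): the centre of a 9 mm screw hole of the mounting plate, at the underside of the plate; at (30, 45) mm in the plate's frame
- hole3 (a point): the centre of a 9 mm screw hole of the mounting plate, at the underside of the plate; at (-30, 45) mm in the plate's frame
- pin: loose isolating pin, 30 g: brass shaft 6 mm wide, 22 mm long (lowest 2 mm: 4 mm wide), under a round black handle 16 mm wide. Origin: the shaft's tip; z up, handle from 22 to 48 mm. Starts upright in the block's hole, the handle's shoulder on the block. Fully home in the socket the shoulder rests on the plinth, the tip 22 mm below the mouth
- holder: wooden block, 50 x 50 x 32 mm, fixed, with an 8 mm hole 24 mm deep in the middle of its top, in which the pin starts. Origin: centre of its underside. Stands left or right of the plinth, on the other side from the mounting plate
- mirror: bystander, loose: wooden hand mirror lying flat, 90 mm disc, 10 mm thick, its handle reaching 140 mm along +x. Origin: underside, centre of the disc
- dish: bystander, loose: small white bowl, 84 mm wide, 24 mm high. Origin: centre of its underside
- ringbox: bystander, loose: closed ring box, 60 x 60 x 32 mm. Origin: centre of its underside
Mind the look-alikes: they are no part of the job. What is shaped like the holder but pink or turquoise is not meant.

How it is judged:
By the outcome, as a careful person would: the job done as asked, in the order asked, and still so for the second after the job is handed in, while the arm keeps its last pose, push and grip.
It also fails if it takes over 64 s, if anything falls off the work surface, if the arm or the gripper's body presses on something with over 40 N, if the wrist force passes 120 N, or if a joint passes its speed limit or range.

## Working session

There is one attempt and no reset: what is moved stays moved. The work goes in short steps, Python scripts to look and compute and a shell command to move; the robot and the scene stay as the last step left them, time stands still between calls to the robot, and variables do not carry over. Pictures are saved under pics/ and viewed, at most 10 in all, crops included, and the job is handed in when it is done.

```bash
mkdir -p pics; cat > h.py <<'E'
import numpy as np, cv2
from scipy.spatial.transform import Rotation as R
from rig import read_state, vision, order
def rot(q): return R.from_quat([q[1],q[2],q[3],q[0]])
def grab(name, fn):
    s=read_state(); f=vision.grab_frame(name)
    cv2.imwrite(f'pics/{fn}.png', f['pixels'])
    if name=='wrist':
        T=np.eye(4); T[:3,:3]=rot(s['ee_rot']).as_matrix(); T[:3,3]=s['tool_pos']
        M=T@np.array(f['hand_eye'])
    else:
        M=np.eye(4); M[:3,:3]=rot(f['orientation']).as_matrix(); M[:3,3]=f['origin']
    np.savez(f'pics/{fn}.npz',K=f['K'],M=M)
    return f['pixels']
def px2w(fn,pts,z):
    d=np.load(f'pics/{fn}.npz'); out=[]
    for u,v in pts:
        r=d['M'][:3,:3]@np.linalg.inv(d['K'])@[u,v,1]; o=d['M'][:3,3]
        out.append(o+r*(z-o[2])/r[2])
    return np.array(out)
def w2px(fn,P):
    d=np.load(f'pics/{fn}.npz'); p=(np.atleast_2d(P)-d['M'][:3,3])@d['M'][:3,:3]
    q=p@np.array(d['K']).T; return q[:,:2]/q[:,2:]
def totool(target):
    """shift in cm in tool axes from measured pose to target TCP"""
    s=read_state(); return rot(s['ee_rot']).inv().apply(np.array(target)-s['tool_pos'])*100
def yaws():
    m=rot(read_state()['ee_rot']).as_matrix(); return np.degrees(np.arctan2(m[1,:2],m[0,:2])), m[2]
E
python3 - <<'E'
from h import *
s=read_state(); print(s)
a=grab('top','t0'); b=grab('scene','s0'); c=grab('wrist','w0')
print(np.load('pics/t0.npz')['M'],np.load('pics/t0.npz')['K'])
cv2.imwrite('pics/t0b.png',cv2.resize(a,(800,600),interpolation=cv2.INTER_CUBIC))
E
```

```text
{'clock': 0.0, 'joint_pos': array([ 1.16247234e+00,  2.07440805e-01,  1.54297739e+00, -4.21023754e-05,
        1.39348871e+00, -1.50462031e-01]), 'qd': array([ 0.00019163, -0.00132431,  0.00169839,  0.00208611, -0.00064924,
       -0.00102298]), 'joint_efforts': array([-1.01911653e-03, -3.83045626e+01, -2.91592866e+01, -3.83065335e-04,
        1.05495725e-02, -1.10249286e-05]), 'tool_pos': array([0.14632791, 0.55527721, 0.23010283]), 'ee_rot': array([-2.99189317e-04,  1.28570275e-01,  9.91699725e-01, -1.11796781e-03]), 'wrist_force': array([ 0.52605954,  0.02539139, -0.25954046]), 'ft_torque': array([ 0.01851554, -0.00432885,  0.03602952]), 'gripper_force': 0.0, 'grip_width': 0.08528055144272348}
[[-0.01445822 -0.98332326  0.18129073  0.38057446]
 [-0.99983047  0.01215034 -0.01383445 -0.0080474 ]
 [ 0.01140099 -0.18146002 -0.98333223  1.17201259]
 [ 0.          0.          0.          1.        ]] [[353.39687021   0.         262.50126456]
 [  0.         353.39687021 192.52233112]
 [  0.           0.           1.        ]]
```

View pics/t0b.png

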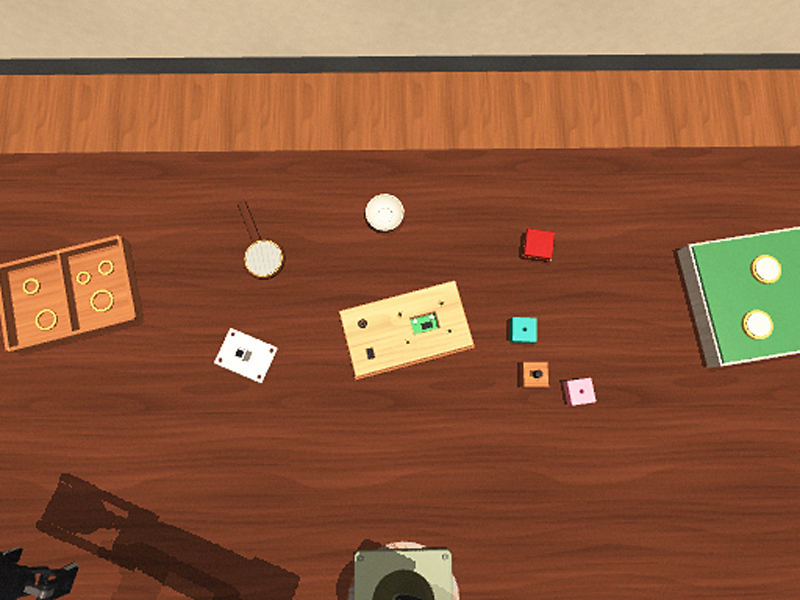

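The top view (800x600) shows the plinth centred near (407,330), the collared socket at (362,323), the outlet at (370,353), the plate with its post at (246,355), and the wooden block with the pin at (536,374). The turquoise block at (524,330) and the pink one at (581,391) are the look-alikes.

```bash
python3 - <<'E'
from h import *
k=.64
f=lambda pts,z:px2w('t0',[(u*k,v*k) for u,v in pts],z).round(4)
print('pin top',f([(537,373)],.058)); print('socket,outlet',f([(362,323),(370,353)],.035))
print('threads',f([(400,314),(441,303),(450,331),(408,342)],.035))
print('cover corners',f([(231,328),(277,347),(263,382),(215,362)],.004))
print('holder corners',f([(524,363),(549,362),(549,387),(525,387)],.032))
print('mirror,dish,box',f([(264,258),(385,212),(539,245)],.02))
print(totool([0.42,-.23,.23]), yaws())
d=np.load('pics/w0.npz');print(np.linalg.norm(0),d['K'][0],(vision.grab_frame('wrist')['hand_eye']))
E
```

```text
pin top [[ 0.4354 -0.2764  0.058 ]]
socket,outlet [[0.5446 0.0766 0.035 ]
 [0.4821 0.0601 0.035 ]]
threads [[ 0.5625 -0.0025  0.035 ]
 [ 0.5848 -0.0886  0.035 ]
 [ 0.5255 -0.1058  0.035 ]
 [ 0.5038 -0.0183  0.035 ]]
cover corners [[0.5419 0.3569 0.004 ]
 [0.5002 0.2583 0.004 ]
 [0.4274 0.2853 0.004 ]
 [0.4704 0.3872 0.004 ]]
holder corners [[ 0.4575 -0.2569  0.032 ]
 [ 0.4588 -0.3087  0.032 ]
 [ 0.4079 -0.3056  0.032 ]
 [ 0.4086 -0.2564  0.032 ]]
mirror,dish,box [[ 0.6903  0.288   0.02  ]
 [ 0.791   0.0279  0.02  ]
 [ 0.7125 -0.3054  0.02  ]]
[-46.48188698 -68.97480112   0.14733447] (array([165.22933487,  75.22935782]), array([ 2.29399065e-04, -1.74619050e-03, -9.99998449e-01]))
0.0 [323.00111446   0.         259.01178443] [[ 1.11235891e-04 -9.59819137e-01 -2.80619335e-01  7.14864328e-02]
 [ 9.99999970e-01  4.61628999e-05  2.38500506e-04 -7.66030808e-04]
 [-2.15963147e-04 -2.80619353e-01  9.59819114e-01 -1.43290634e-01]
 [ 0.00000000e+00  0.00000000e+00  0.00000000e+00  1.00000000e+00]]
```

```bash
python3 - <<'E'
from h import *
print(totool([0.5,.2,.23])); m=rot(read_state()['ee_rot']).inv()
print(m.apply([-.065,-.476,-.09])*100)
E
```

```text
[-43.25394318 -25.36645148   0.08146432]
[ -5.85162821 -47.67098967   9.06891343]
```

```bash
r="-x"; python3 -m inch '8.5 -43.3 -25.4 0 0 0 0;8.5 -43.3 -25.4 0 0 0 0;8.5 -43.3 -25.4 0 0 0 0;8.5 -43.3 -25.4 0 0 0 0;8.5 -43.3 -25.4 0 0 0 0;8.5 -43.3 -25.4 0 0 0 0;8.5 -43.3 -25.4 0 0 0 0;8.5 -43.3 -25.4 0 0 0 0;8.5 -43.3 -25.4 0 0 0 0;8.5 -43.3 -25.4 0 0 0 0' | tail -5
python3 -m inch '8.5 -5.9 -47.7 9 0 0 0;8.5 -5.9 -47.7 9 0 0 0;8.5 -5.9 -47.7 9 0 0 0;8.5 -5.9 -47.7 9 0 0 0;8.5 -5.9 -47.7 9 0 0 0;8.5 -5.9 -47.7 9 0 0 0;8.5 -5.9 -47.7 9 0 0 0;8.5 -5.9 -47.7 9 0 0 0;8.5 -5.9 -47.7 9 0 0 0;8.5 -5.9 -47.7 9 0 0 0' | tail -5
```

```text
tool_pos: [0.5002, 0.1997, 0.2313]
ee_rot: [0.0, 0.129, 0.992, 0.0]
wrist_force: [0.5, 0.8, -0.3]
grip_width: 0.0849
gripper_force: 0.0
tool_pos: [0.4336, -0.2775, 0.1408]
ee_rot: [-0.0, 0.129, 0.992, -0.0]
wrist_force: [0.6, 0.9, -0.4]
grip_width: 0.085
gripper_force: 0.0
```

```bash
python3 - <<'E'
from h import *
a=grab('wrist','w1')
cv2.imwrite('pics/w1b.png',cv2.resize(a,(800,600),interpolation=cv2.INTER_CUBIC))
print(w2px('w1',[[.4354,-.2764,.058]])/.64)
E
```

```text
[[409.44217311 307.64434497]]
```

View pics/w1b.png

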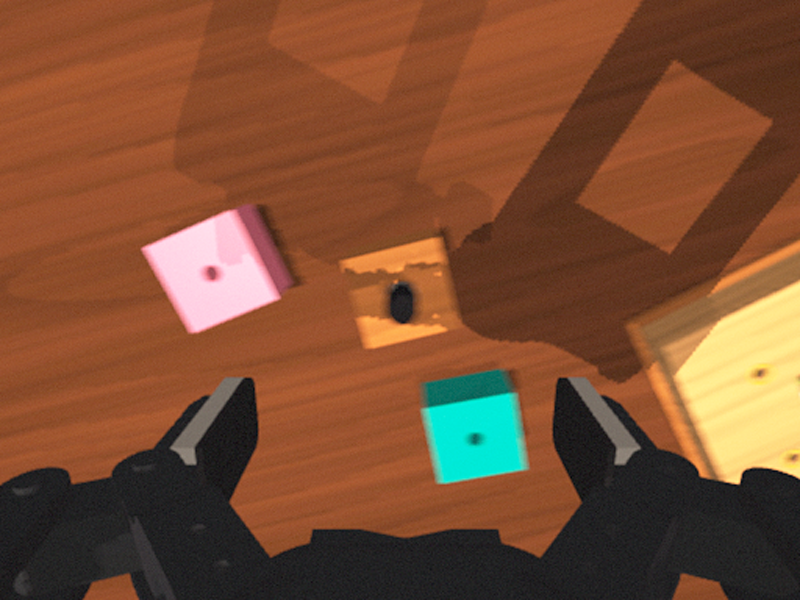

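The wrist view shows the wooden block at (400,295) with the black pin handle at about (401,302), between the pink block at (215,270) and the turquoise one at (475,430). I'll compute the pin's position from a small enlarged crop.

```bash
python3 - <<'E'
from h import *
a=cv2.imread('pics/w1.png')[140:232,205:305]
cv2.imwrite('pics/w1c.png',cv2.convertScaleAbs(cv2.resize(a,None,fx=6,fy=6,interpolation=cv2.INTER_CUBIC),alpha=1.8,beta=25))
E
```

```text
(no output)
```

View pics/w1c.png

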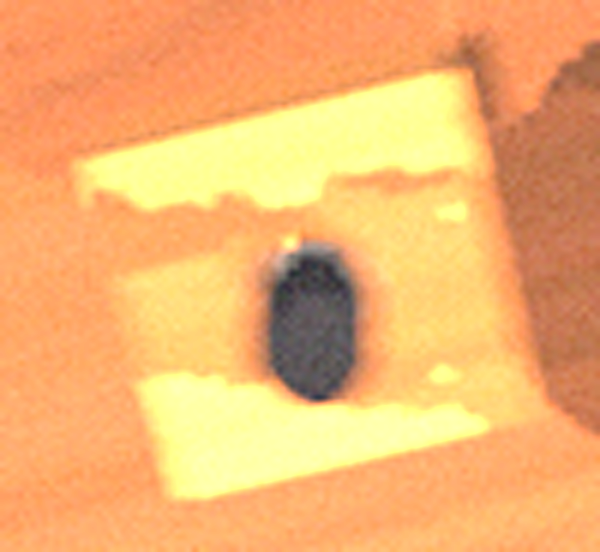

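The crop shows the handle at crop (312,322), the lower end being its top: full-frame top centre is about (257,199). The block's top corners are at crop (78,160), (470,70), (548,405) and (172,498).

```bash
python3 - <<'E'
from h import *
f=lambda p,z:px2w('w1',[(205+u/6,140+v/6) for u,v in p],z)
print(f([(312,357)],.058),f([(312,275)],.032))
c=f([(78,160),(470,70),(548,405),(172,498)],.032);print(c,c.mean(0))
t=c.mean(0);t[2]=.15
print(totool(t))
E
```

```text
[[ 0.43639926 -0.28050429  0.058     ]] [[ 0.43340279 -0.27986757  0.032     ]]
[[ 0.41006687 -0.30583386  0.032     ]
 [ 0.41169902 -0.2526124   0.032     ]
 [ 0.4597654  -0.25321383  0.032     ]
 [ 0.45973061 -0.3071818   0.032     ]] [ 0.43531548 -0.27971047  0.032     ]
[-0.17146818  0.32991442 -0.98881596]
```

```bash
python3 -m inch '4.5 -0.2 0.3 3 0 0 0;4.5 -0.2 0.3 6 0 0 0;4.5 -0.2 0.3 8 0 0 0;4.5 -0.2 0.3 9.5 0 0 0;4.5 -0.2 0.3 10.4 0 0 0;4.5 -0.2 0.3 10.4 0 0 0;4.5 -0.2 0.3 10.4 0 0 0' | tail -5
python3 -m inch '0 0 0 0 0 0 0;0 0 0 0 0 0 0;0 0 0 0 0 0 0;0 0 0 0 0 0 0;0 0 0 0 0 0 0;0 0 0 0 0 0 0;0 0 0 0 0 0 0;0 0 0 0 0 0 0'|tail -5
```

```text
tool_pos: [0.4377, -0.2726, 0.0378]
ee_rot: [0.0, 0.128, 0.992, -0.0]
wrist_force: [0.3, -0.1, -0.4]
grip_width: 0.0446
gripper_force: 0.0
tool_pos: [0.4381, -0.2758, 0.0394]
ee_rot: [0.001, 0.128, 0.992, -0.003]
wrist_force: [-2.8, -6.2, 3.1]
grip_width: 0.0137
gripper_force: 58.3
```

```bash
python3 -m inch '0 0 -0.3 0 0 0 0;0 0 -0.3 -0.5 0 0 0;0 0 -0.3 -1.2 0 0 0;0 0 -0.3 -2 0 0 0;0 0 -0.3 -3 0 0 0;0 0 -0.3 -5 0 0 0;0 0 -0.3 -7 0 0 0;0 0 -0.3 -9 0 0 0;0 0 -0.3 -9 0 0 0;0 0 -0.3 -9 0 0 0'|tail -5
python3 - <<'E'
from h import *
s=read_state();print(s['tool_pos'],s['wrist_force'],s['grip_width'])
a=grab('wrist','w2');b=grab('scene','s2')
x=cv2.resize(a[150:,130:390],None,fx=2,fy=2); y=cv2.resize(b,(512,384))
s=np.zeros((468+0,520,3),np.uint8)
cv2.imwrite('pics/w2b.png',x)
c=w2px('s2',[read_state()['tool_pos']])[0].astype(int);print(c)
E
```

```text
tool_pos: [0.4365, -0.2751, 0.1276]
ee_rot: [0.0, 0.128, 0.992, -0.0]
wrist_force: [-0.4, 0.3, -1.0]
grip_width: 0.0135
gripper_force: 58.4
[ 0.43647449 -0.27508538  0.12759387] [-0.38265769  0.31968063 -1.03721598] 0.013540340636719897
[152 151]
```

View pics/w2b.png

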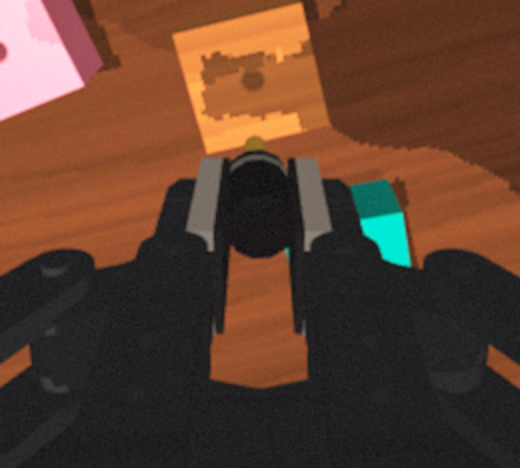

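The pin is held between the pads, with its brass tip at crop (255,143). The block's hole, now empty, is at (253,80).

```bash
python3 - <<'E'
from h import *
T=read_state(); inv=rot(T['ee_rot']).inv()
for p,z in [((257.5,221.5),T['tool_pos'][2]-.028),((256.5,190),.032)]:
    w=px2w('w2',[p],z)[0]; print(w, inv.apply(w-T['tool_pos'])*1000)
print(w2px('w2',[T['tool_pos']+rot(T['ee_rot']).apply([0,0,.029])]))
print(totool([.545,.077,.127]))
E
```

```text
[ 0.43520752 -0.27639434  0.09808686] [-0.19147357 -2.01779066 27.99694365]
[ 0.43580176 -0.27764259  0.032     ] [-1.24661543 -3.16164523 94.0799434 ]
[[261.00270375 220.52924075]]
[-1.62181392 36.77269353 -0.04617828]
```

```bash
python3 -m inch '0 -1.6 36.8 0 0 0 0;0 -1.6 36.8 0 0 0 0;0 -1.6 36.8 0 0 0 0;0 -1.6 36.8 0 0 0 0;0 -1.6 36.8 0 0 0 0;0 -1.6 36.8 0 0 0 0;0 -1.6 36.8 0 0 0 0;0 -1.6 36.8 0 0 0 0;0 -1.6 36.8 0 0 0 0;0 -1.6 36.8 0 0 0 0'|tail -5
python3 - <<'E'
from h import *
s=read_state();print(s['tool_pos'],s['grip_width'])
a=grab('wrist','w3')
cv2.imwrite('pics/w3b.png',cv2.resize(a[90:290,140:390],None,fx=3,fy=3,interpolation=cv2.INTER_CUBIC))
E
```

```text
tool_pos: [0.5446, 0.0764, 0.1258]
ee_rot: [-0.002, 0.128, 0.992, -0.0]
wrist_force: [0.4, -0.8, -0.6]
grip_width: 0.0134
gripper_force: 58.6
[0.54459097 0.07640313 0.12581145] 0.013432786177328617
```

View pics/w3b.png

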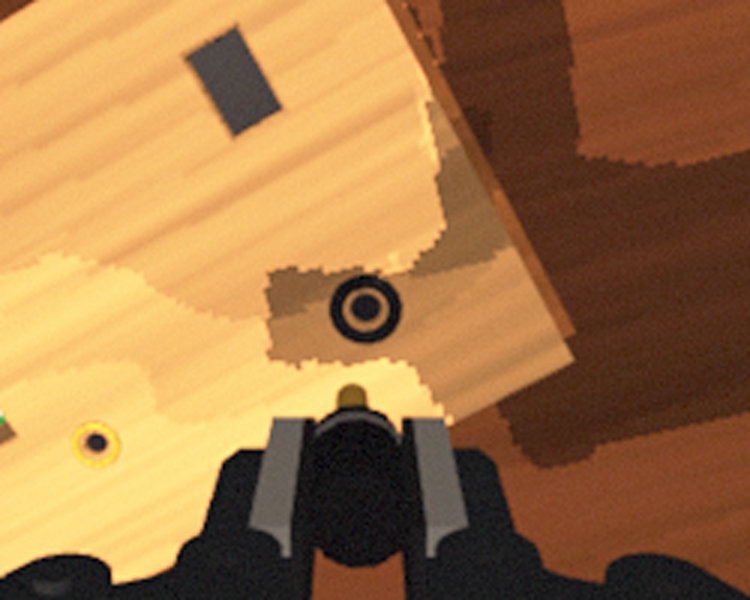

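The collared socket is at crop (366,308), full frame (262,192.7). The brass pin tip is at crop (351,391), full frame (257,220.3).

```bash
python3 - <<'E'
from h import *
T=read_state(); inv=rot(T['ee_rot']).inv(); print(T['tool_pos'],yaws())
for p,z in [((257,220.3),T['tool_pos'][2]-.028),((262,192.7),.0355),((140+97/3,90+442/3),.035),((140+232/3,90+82/3),.035)]:
    w=px2w('w3',[p],z)[0]; print(w, inv.apply(w-T['tool_pos'])*1000)
E
```

```text
[0.54471602 0.07569096 0.12609058] (array([165.21289765,  75.21306506]), array([ 0.00248431, -0.00117612, -0.99999622]))
[0.54174262 0.07518436 0.09809058] [ 2.67606118 -1.21577779 28.00818387]
[0.54519474 0.07772442 0.0355    ] [-0.16892255  2.19483751 90.58792555]
[ 5.63081580e-01 -1.24598622e-04  3.50000000e-02] [-37.33375319 -68.51013653  91.07875615]
[0.48313629 0.06105645 0.035     ] [ 55.57865591 -29.75938859  91.26400445]
```

```bash
cat >> h.py <<'E'
def intool(px,zt):
    """pixel -> tool xy (mm) at tool depth zt (m), hand-eye only"""
    H=np.array(HE); r=H[:3,:3]@np.linalg.inv(KW)@[px[0],px[1],1]; o=H[:3,3]
    return ((o+r*(zt-o[2])/r[2])*1000)[:2].round(2)
_d=np.load('pics/w0.npz'); KW=_d['K']
HE=[[1.11235891e-04,-9.59819137e-01,-2.80619335e-01,7.14864328e-02],[9.99999970e-01,4.61628999e-05,2.38500506e-04,-7.66030808e-04],[-2.15963147e-04,-2.80619353e-01,9.59819114e-01,-1.43290634e-01],[0,0,0,1]]
E
python3 - <<'E'
from h import *
print(intool((257,220.3),.028),intool((262,192.7),.126-.0355), intool((257.5,221.5),.028),intool((256.5,190),.1275-.032))
E
python3 -m inch '0 -0.25 0.35 1.5 0 0 0;0 -0.25 0.35 3 0 0 0;0 -0.25 0.35 4 0 0 0;0 -0.25 0.35 4.5 0 0 0;0 -0.25 0.35 4.5 0 0 0;0 -0.25 0.35 4.5 0 0 0'|tail -5
python3 - <<'E'
from h import *
s=read_state();print(s['tool_pos'])
a=grab('wrist','w4')
cv2.imwrite('pics/w4b.png',cv2.resize(a[150:260,195:325],None,fx=5,fy=5,interpolation=cv2.INTER_CUBIC))
E
```

```text
[ 2.25 -1.87] [-0.58  1.56] [ 1.52 -1.58] [ 0.06 -2.64]
tool_pos: [0.5492, 0.079, 0.0822]
ee_rot: [0.0, 0.129, 0.992, -0.0]
wrist_force: [-0.1, -0.9, 0.0]
grip_width: 0.0139
gripper_force: 58.6
[0.54924903 0.07896301 0.08224965]
```

View pics/w4b.png

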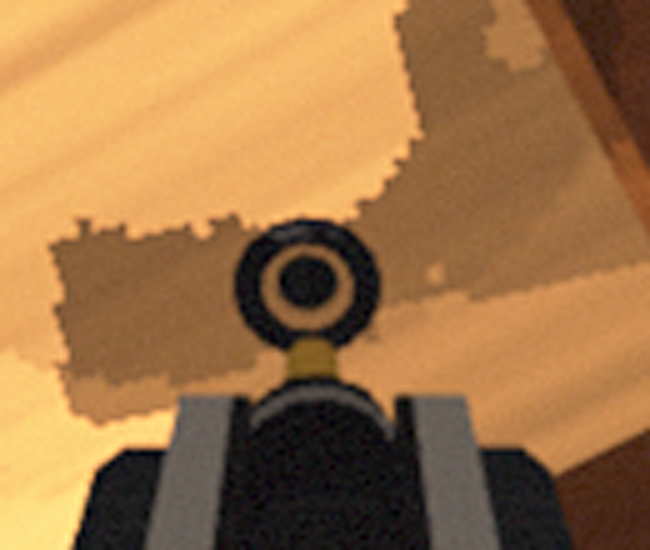

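The socket centre is at crop (307,284), full frame (256.4,206.8), and the tip end is at crop (313,347), full frame (257.6,219.4).

```bash
python3 - <<'E'
from h import *
a=np.array
for zt in (.027,.029):
  for v in (218.6,219.4): print(zt,v,intool((257.6,v),zt),intool((256.4,206.8),.0822-.0355)-intool((257.6,v),zt))
E
```

```text
0.027 218.6 [ 3.69 -1.52] [ 0.04 -0.83]
0.027 219.4 [ 3.2  -1.52] [ 0.53 -0.83]
0.029 218.6 [ 2.89 -1.53] [ 0.84 -0.82]
0.029 219.4 [ 2.4  -1.53] [ 1.33 -0.82]
```

```bash
python3 -m inch '0 0.06 -0.08 0 0 0 0;0 0.06 -0.08 0.8 0 0 0;0 0.06 -0.08 1.4 0 0 0;0 0.06 -0.08 1.8 0 0 0;0 0.06 -0.08 2.1 0 0 0;0 0.06 -0.08 2.4 0 0 0;0 0.06 -0.08 2.7 0 0 0;0 0.06 -0.08 2.7 0 0 0'|tail -5
```

```text
tool_pos: [0.5479, 0.0785, 0.0548]
ee_rot: [-0.0, 0.129, 0.992, -0.0]
wrist_force: [-0.0, 0.0, -0.6]
grip_width: 0.0137
gripper_force: 58.6
```

```bash
python3 -m inch '0 0 0 0.3 0 0 0;0 0 0 0.6 0 0 0;0 0 0 0.9 0 0 0;0 0 0 1.1 0 0 0;0 0 0 1.2 0 0 0;0 0 0 1.2 0 0 0'|tail -5
```

```text
tool_pos: [0.5481, 0.0785, 0.043]
ee_rot: [-0.0, 0.129, 0.992, -0.0]
wrist_force: [-1.8, -0.3, -0.5]
grip_width: 0.0134
gripper_force: 58.6
```

```bash
python3 -m inch '0 0 0 0.1 0 0 0;0 0 0 0.2 0 0 0;0 0 0 0.3 0 0 0;0 0 0 0.3 0 0 0'|tail -5
```

```text
tool_pos: [0.5483, 0.0785, 0.0422]
ee_rot: [-0.0, 0.128, 0.992, -0.0]
wrist_force: [-6.7, -0.0, 10.9]
grip_width: 0.0133
gripper_force: 60.0
```

```bash
python3 -m inch '4 0 0 0.2 0 0 0;4 0 0 0.2 0 0 0;4 0 0 0.1 0 0 0;5 0 0 0 0 0 0;5 0 0 -2 0 0 0;5 0 0 -6 0 0 0;8.5 0 0 -10 0 0 0;8.5 0 0 -10 0 0 0;8.5 0 0 -10 0 0 0'|tail -5
python3 - <<'E'
from h import *
s=read_state();print(s['tool_pos'])
a=grab('wrist','w5')
cv2.imwrite('pics/w5b.png',cv2.resize(a[70:290,110:390],None,fx=2.5,fy=2.5,interpolation=cv2.INTER_CUBIC))
print(totool([.485,.322,.142]),yaws())
E
```

```text
tool_pos: [0.5495, 0.0785, 0.1418]
ee_rot: [0.002, 0.129, 0.992, 0.0]
wrist_force: [-1.6, -0.5, 0.3]
grip_width: 0.085
gripper_force: 0.0
[0.54953731 0.07849512 0.14183177]
[12.30855057 21.93209887 -0.18724685] (array([165.2309723 ,  75.23097228]), array([ 9.81266951e-05,  4.97152760e-06, -9.99999995e-01]))
```

View pics/w5b.png

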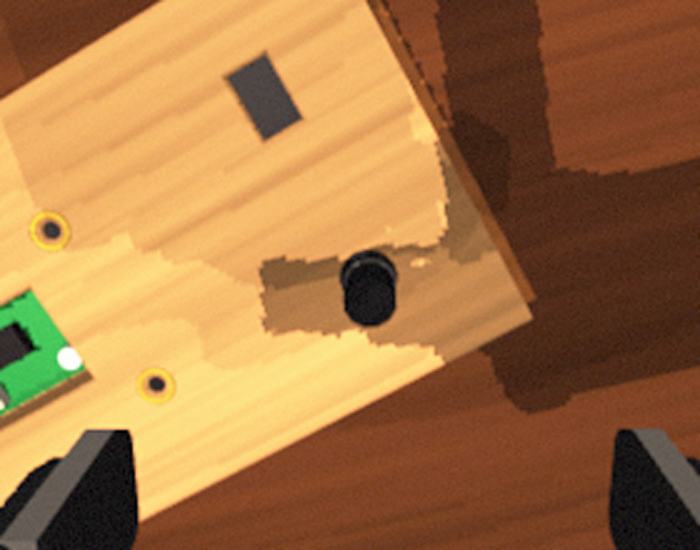

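The pin stands in the socket with its shoulder on the collar at crop (370,275), and it is released. The thread holes are at (50,231) and (157,385), and the outlet at (263,97). Next is the plate.

```bash
python3 -m inch '8.5 12.3 21.9 -1.5 0 0 8;8.5 12.3 21.9 -1.5 0 0 8;8.5 12.3 21.9 -1.5 0 0 8;8.5 12.3 21.9 -1.5 0 0 8;8.5 12.3 21.9 -1.5 0 0 8;8.5 12.3 21.9 -1.5 0 0 8;8.5 12.3 21.9 -1.5 0 0 8;8.5 12.3 21.9 -1.5 0 0 8'|tail -5
python3 - <<'E'
from h import *
s=read_state();print(s['tool_pos'],yaws())
a=grab('wrist','w6')
cv2.imwrite('pics/w6b.png',cv2.resize(a[50:300,95:415],None,fx=2.4,fy=2.4,interpolation=cv2.INTER_CUBIC))
E
```

```text
tool_pos: [0.4846, 0.3204, 0.1536]
ee_rot: [-0.001, 0.198, 0.98, -0.001]
wrist_force: [0.0, -1.4, 0.5]
grip_width: 0.0852
gripper_force: 0.0
[0.48455246 0.32035787 0.15360653] (array([157.20595891,  67.20623583]), array([ 0.0016939 , -0.00285323, -0.99999449]))
```

View pics/w6b.png

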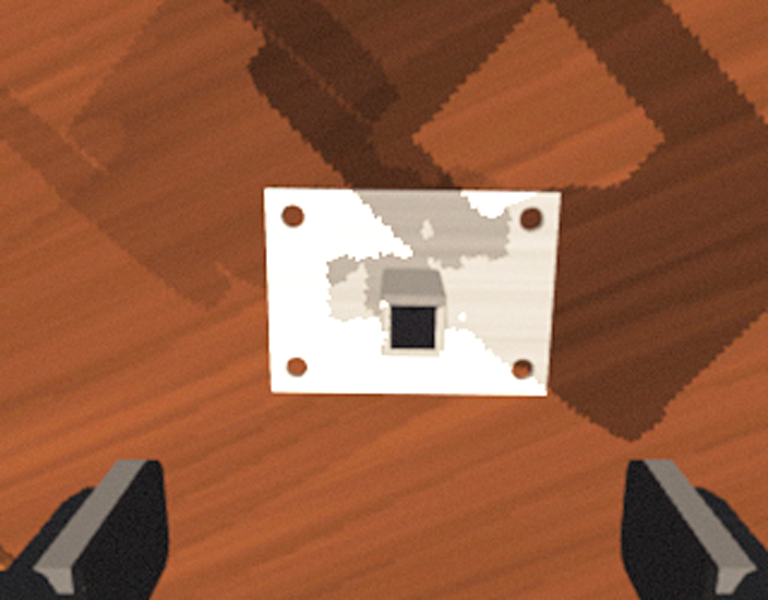

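The plate lies square to the tool, with holes at crop (293,215), (531,217), (522,369) and (297,367). The post top is at (413,328).

```bash
python3 - <<'E'
from h import *
z=.1536-.004
p=np.array([intool((95+u/2.4,50+v/2.4),z) for u,v in [(293,215),(531,217),(522,369),(297,367)]])
print(p,p.mean(0)); post=intool((95+413/2.4,50+328/2.4),.1536-.049);print(post)
print(np.degrees(np.arctan2(*(p[1]-p[0]))),np.degrees(np.arctan2(*(p[2]-p[3]))))
E
```

```text
[[ 31.51 -38.65]
 [ 30.76  51.15]
 [-29.87  50.57]
 [-29.03 -39.25]] [0.8425 5.955 ]
[0.12 5.74]
-0.47851709935948117 -0.5358166527504428
```

```bash
python3 -m inch '8.5 -0.1 0.7 4 0 0 0.5;8.5 -0.1 0.7 8 0 0 0.5;8.5 -0.1 0.7 11 0 0 0.5;8.5 -0.1 0.7 13 0 0 0.5;8.5 -0.1 0.7 13.7 0 0 0.5;8.5 -0.1 0.7 13.7 0 0 0.5;8.5 -0.1 0.7 13.7 0 0 0.5'|tail -5
python3 -m inch '0 0 0 0 0 0 0;0 0 0 0 0 0 0;0 0 0 0 0 0 0;0 0 0 0 0 0 0;0 0 0 0 0 0 0;0 0 0 0 0 0 0;0 0 0 0 0 0 0;0 0 0 0 0 0 0;0 0 0 0 0 0 0'|tail -5
```

```text
tool_pos: [0.4902, 0.3274, 0.0194]
ee_rot: [0.001, 0.202, 0.979, 0.001]
wrist_force: [-0.3, -0.8, 1.3]
grip_width: 0.0851
gripper_force: 0.0
tool_pos: [0.4893, 0.328, 0.0189]
ee_rot: [0.0, 0.202, 0.979, 0.0]
wrist_force: [-1.8, -0.0, 5.5]
grip_width: 0.0213
gripper_force: 60.2
```

```bash
python3 -m inch '0 0 0 -0.5 0 0 0;0 0 0 -2 0 0 0;0 0 0 -5 0 0 0;0 0 0 -9 0 0 0;0 0 0 -12 0 0 0;0 0 0 -12 0 0 0;0 0 0 -12 0 0 0'|tail -5
python3 - <<'E'
from h import *
def fit(L,W):
    L,W=np.array(L,float),np.array(W)[:,:2]*1; a=L-L.mean(0); b=W-W.mean(0)
    th=np.arctan2((a[:,0]*b[:,1]-a[:,1]*b[:,0]).sum(),(a*b).sum()); 
    Rm=np.array([[np.cos(th),-np.sin(th)],[np.sin(th),np.cos(th)]]); t=W.mean(0)-Rm@L.mean(0)
    print('yaw',np.degrees(th),'mount',t+Rm@[0,-.04],'res mm',np.abs(W-(L@Rm.T+t)).max()*1000); return th,t+Rm@[0,-.04]
k=.64
tp=[(362,323),(370,353),(400,314),(441,303),(450,331),(408,342)]
fit([(.032,.085),(-.032,.085),(.03,.005),(.03,-.085),(-.03,-.085),(-.03,.005)],px2w('t0',[(u*k,v*k) for u,v in tp],.035))
th,c=fit([(-.032,.085),(-.03,.005),(.03,.005)],px2w('w5',[(110+u/2.5,70+v/2.5) for u,v in [(263,97),(50,231),(157,385)]],.035))
c=c+.11*np.array([np.cos(th),np.sin(th)])
print(c,totool([*c,.139]),yaws())
E
```

```text
tool_pos: [0.4889, 0.3278, 0.139]
ee_rot: [0.001, 0.202, 0.979, 0.0]
wrist_force: [-0.9, -0.7, -2.8]
grip_width: 0.021
gripper_force: 59.3
yaw 14.361039863960418 mount [ 0.54420645 -0.05343022] res mm 1.3224457973536885
yaw 14.777753517720347 mount [ 0.54565621 -0.05134133] res mm 0.11396441858446682
[ 0.65201768 -0.02328359] [-2.88519638e+01 -2.58103185e+01 -2.34963365e-03] (array([156.72966214,  66.72970976]), array([-8.13345850e-04,  1.02187326e-03, -9.99999147e-01]))
```

```bash
python3 -m inch '0 -28.9 -25.8 0 0 0 -37.9;0 -28.9 -25.8 0 0 0 -37.9;0 -28.9 -25.8 0 0 0 -37.9;0 -28.9 -25.8 0 0 0 -37.9;0 -28.9 -25.8 0 0 0 -37.9;0 -28.9 -25.8 0 0 0 -37.9;0 -28.9 -25.8 0 0 0 -37.9;0 -28.9 -25.8 0 0 0 -37.9;0 -28.9 -25.8 0 0 0 -37.9;0 -28.9 -25.8 0 0 0 -37.9'|tail -5
python3 - <<'E'
from h import *
s=read_state();print(s['tool_pos'],yaws())
a=grab('wrist','w7')
cv2.imwrite('pics/w7b.png',cv2.resize(a,(800,600),interpolation=cv2.INTER_CUBIC))
E
```

```text
tool_pos: [0.6507, -0.0247, 0.1351]
ee_rot: [-0.003, -0.126, 0.992, 0.001]
wrist_force: [0.5, 0.5, -2.3]
grip_width: 0.0211
gripper_force: 59.7
[ 0.65071144 -0.0247118   0.13510625] (array([-165.54601087,  104.45318222]), array([ 0.00499054,  0.00282192, -0.99998357]))
```

View pics/w7b.png

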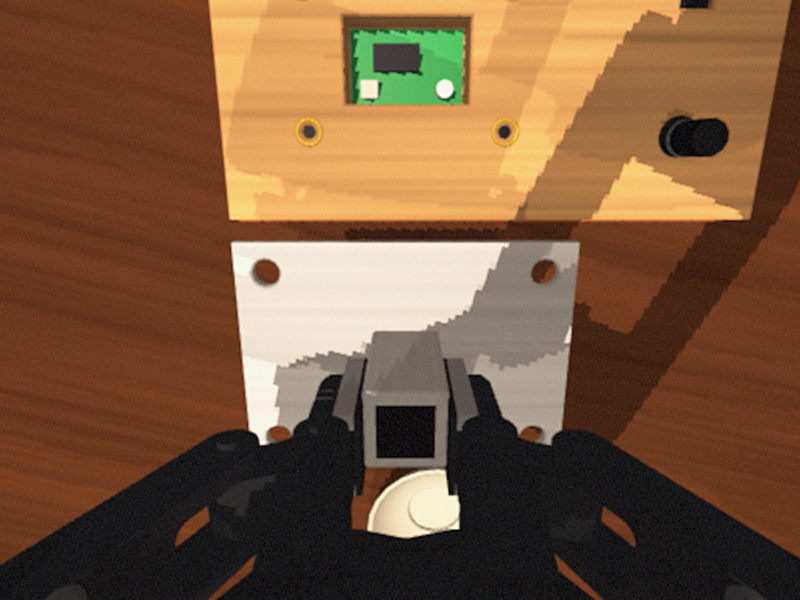

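The wrist view shows the plate held level. Its near holes are at (266,271) and (544,272), and the matching threads at (309,132) and (504,131). The pin is home at (690,137).

```bash
python3 - <<'E'
from h import *
from scipy.optimize import brentq
k=.64
def pair(a,b,name):
    A=(a[0]*k,a[1]*k);B=(b[0]*k,b[1]*k)
    z=brentq(lambda z:np.linalg.norm(intool(A,z)-intool(B,z))-90,-.05,.3)
    print(name,'depth',z); return z,A,B
for n,a,b,zn in [('holes',(266,271),(544,272),.0159),('threads',(309,132),(504,131),.137-.035)]:
    z,A,B=pair(a,b,n)
    for zz in (z,zn):
        p,q=intool(A,zz),intool(B,zz);print(zz,p,q,'mid',(p+q)/2,'ang',np.degrees(np.arctan2(*(q-p))))
E
```

```text
holes depth 0.015548240215724304
0.015548240215724304 [ 32.71 -45.62] [32.39 44.38] mid [32.55 -0.62] ang -0.20371746869678384
0.0159 [ 32.63 -45.71] [32.3  44.48] mid [32.465 -0.615] ang -0.2096410118920054
threads depth 0.10129245915496757
0.10129245915496757 [ 77.77 -44.9 ] [78.22 45.1 ] mid [77.995  0.1  ] ang 0.28647651027707627
0.10200000000000001 [ 77.79 -45.02] [78.24 45.24] mid [78.015  0.11 ] ang 0.28565130911753644
```

```bash
python3 -m inch '0 4 0.07 0 0 0 -0.5;0 8 0.07 0 0 0 -0.5;0 10.55 0.07 1 0 0 -0.5;0 10.55 0.07 3 0 0 -0.5;0 10.55 0.07 4.5 0 0 -0.5;0 10.55 0.07 5 0 0 -0.5;0 10.55 0.07 5 0 0 -0.5;0 10.55 0.07 5 0 0 -0.5'|tail -5
python3 - <<'E'
from h import *
s=read_state();print(s['tool_pos'],yaws())
a=grab('wrist','w8');b=grab('top','t8');c=grab('scene','s8')
x=cv2.resize(a[130:300,130:390],(780,510),interpolation=cv2.INTER_CUBIC)
cv2.imwrite('pics/w8b.png',x)
E
```

```text
tool_pos: [0.5509, -0.0491, 0.0885]
ee_rot: [0.0, -0.132, 0.991, -0.0]
wrist_force: [0.8, -0.7, -1.5]
grip_width: 0.0219
gripper_force: 59.7
[ 0.55092658 -0.04906669  0.08854938] (array([-164.81844882,  105.18154024]), array([-6.17612884e-04, -3.09009610e-04, -9.99999762e-01]))
```

View pics/w8b.png

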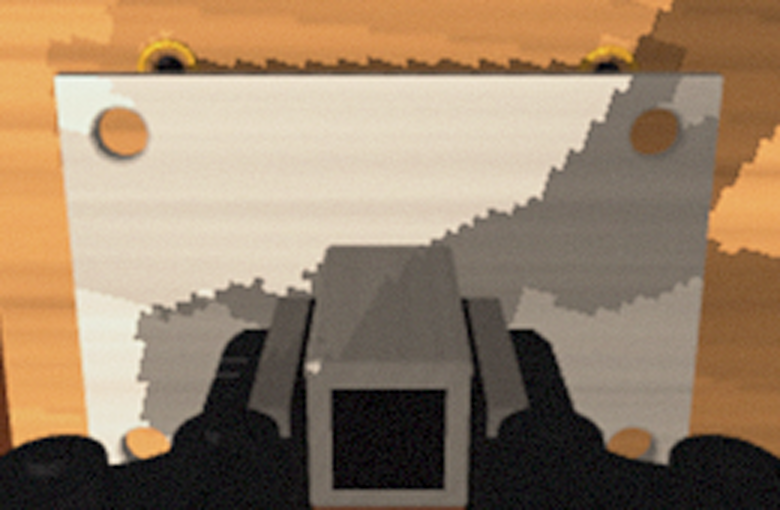

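The two near threads peep out past the plate's edge at crop (167,67) and (608,69), and the plate holes are at (121,132) and (656,132).

```bash
python3 - <<'E'
from h import *
f=lambda u,v,z:intool((130+u/3,130+v/3),z)
h=[f(121,132,.0155),f(656,132,.0155)]
for z in (.0515,.0535):
    t=[f(167,67,z),f(608,69,z)]
    print(h,t,'d',np.mean(t,0)-np.mean(h,0),np.linalg.norm(t[0]-t[1]))
print([f(u,445,.0155) for u in (148,632)])
E
```

```text
[array([ 32.44, -45.58]), array([32.44, 44.62])] [array([ 37.15, -45.36]), array([36.75, 44.14])] d [ 4.51 -0.13] 89.5008938502851
[array([ 32.44, -45.58]), array([32.44, 44.62])] [array([ 36.8 , -45.82]), array([36.39, 44.6 ])] d [ 4.155 -0.13 ] 90.42092954620628
[array([-27.44, -45.16]), array([-27.44,  44.83])]
```

```bash
python3 -m inch '0 0.43 0 0.6 0 0 0;0 0.43 0 1.2 0 0 0;0 0.43 0 1.6 0 0 0;0 0.43 0 1.8 0 0 0;0 0.43 0 1.8 0 0 0;0 0.43 0 1.8 0 0 0'|tail -5
python3 - <<'E'
from h import *
s=read_state();print(s['clock'],s['tool_pos'],yaws())
a=grab('wrist','w9');c=grab('scene','s9');t=grab('top','t9')
x=cv2.resize(a[140:290,150:370],(770,525),interpolation=cv2.INTER_CUBIC)
cv2.imwrite('pics/w9b.png',x)
E
```

```text
tool_pos: [0.5461, -0.0506, 0.0703]
ee_rot: [0.0, -0.132, 0.991, -0.0]
wrist_force: [0.2, -0.2, -2.0]
grip_width: 0.0211
gripper_force: 59.7
15.05 [ 0.54612412 -0.05058726  0.07028402] (array([-164.87014302,  105.12985678]), array([-1.04815017e-04, -3.41673765e-05, -9.99999994e-01]))
```

View pics/w9b.png

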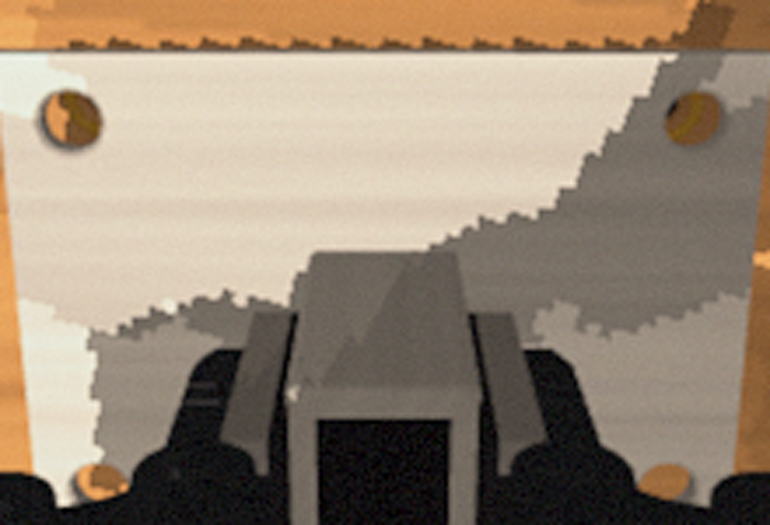

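The brass rims now show through the near holes. At the right hole, centre crop (694,117), the rim arc crosses the hole and the dark bore peeps in at (672,110); at the left hole, (71,118), the brass is at about (90,125). Now I'll check these numerically.

```bash
python3 - <<'E'
from h import *
H=np.array(HE)
def proj(x,y,z):
    p=H[:3,:3].T@(np.array([x/1000,y/1000,z])-H[:3,3]); q=KW@p; return (q[:2]/q[2]-[150,140])*3.5
h=[intool((150+u/3.5,140+v/3.5),.0155) for u,v in ((71,118),(694,117),(100,482),(667,483))];print('holes',h)
for zt in (.0345,.0355):
  for x,y in (h[0],h[1]): print(zt,'thread if aligned',proj(x,y,zt),'edge L/R',proj(x,y-3,zt)[0],proj(x,y+3,zt)[0],'far/near',proj(x+3,y,zt)[1],proj(x-3,y,zt)[1])
a=cv2.imread('pics/w9.png')
# row/col dumps of saturation & brightness in right and left hole
hsv=cv2.cvtColor(a,cv2.COLOR_BGR2HSV)
for c0,r0 in ((150+71/3.5,140+118/3.5),(150+694/3.5,140+117/3.5)):
    c,r=int(round(c0)),int(round(r0)); print(c,r); print(hsv[r-9:r+10,c-9:c+10,2]); print(hsv[r-9:r+10,c-9:c+10,0])
E
```

```text
holes [array([ 32.58, -45.59]), array([32.74, 44.41]), array([-27.04, -45.56]), array([-27.23,  44.76])]
0.0345 thread if aligned [102.16456068  89.84519414] edge L/R 83.48293525418715 120.8460388654887 far/near 71.46774978069294 108.05299436132057
0.0345 thread if aligned [662.61447456  88.90459704] edge L/R 643.9326465049091 681.2961553549347 far/near 70.52038686494696 107.11907881710094
0.0355 thread if aligned [103.63243229  88.51799538] edge L/R 85.04905748544796 122.21566139721894 far/near 70.23149353713663 106.63657624267145
0.0355 thread if aligned [661.13481566  87.58217498] edge L/R 642.5512403515814 679.7182452508173 far/near 69.28897693801738 105.70736907546109
170 174
[[234 236 236 231 223 217 203 192 189 198 206 220 232 231 229 230 229 228
  228]
 [235 234 221 196 183 173 139 135 130 138 140 153 191 213 220 229 228 226
  229]
 [232 217 184 155 186 165 101 105 113 110 102 104 127 147 175 209 226 230
  229]
 [223 181 142 168 214 174 103 109 111 118 107 109 105  98 105 160 215 229
  230]
 [196 148 133 195 222 181 109 115 112 110 110 114 112 110  92 112 176 223
  232]
 [166
[... 4658 characters left out ...]
  19  19  19  18  15  13  14  14  14  12  18
   13]
 [ 13  14  13  14  14  17  18  19  19  20  15  15  13  14  15  15  15  21
   13]
 [ 16  14  15  15  17  19  18  18  18  16  14  13  15  14  15  13  13  18
   16]
 [ 13  12  18  18  18  19  19  19  16  13  13  14  14  14  15  13  16  23
   16]
 [ 14  17  19  19  19  20  18  17  15  15  15  14  14  14  14  14  15  15
   15]
 [ 14  13  16  18  19  17  16  14  15  14  15  16  13  14  14  15  18  21
   13]
 [ 16  14  16  18  15  13  14  14  15  13  13  12  14  14  16  19  18  13
   10]
 [ 14  11  14  14  16  14  11  12  12  14  10  15  11  10  13  14  14  16
   17]
 [ 16  12  16  15  17  19  17  17  15  18  12  21  17  19  21  14  15  18
   17]]
```

```bash
python3 - <<'E'
from h import *
from scipy.optimize import least_squares
R_=[(3,10),(5,10),(7,9),(9,8.5),(10,8),(11,8),(12,6),(13,5),(14,4),(15,3.5)]
L_=[(2,8.5),(4,9),(6,10),(8,10.7),(9,11.5),(10,13),(11,14.5),(12,15)]
for z in (.0345,.0355):
    r=np.array([intool((339+c,164+q),z) for q,c in R_]); l=np.array([intool((161+c,165+q),z) for q,c in L_])
    f=lambda p:np.r_[np.hypot(*(l-p[:2]).T)-p[2],np.hypot(*(r-p[:2]-[0,90]).T)-p[2]]
    s=least_squares(f,[32,-45,5]); print(z,s.x,np.abs(s.fun).max())
    for rad in (4.5,5.2):
        s=least_squares(lambda p:f([p[0],p[1],rad]),[32,-45]); print(rad,s.x,np.abs(s.fun).max())
E
```

```text
0.0345 [ 30.66033679 -45.3130395    5.38962008] 0.7922383669056119
4.5 [ 29.64694838 -45.28726689] 1.7056441691197186
5.2 [ 30.41615623 -45.30934826] 0.7583911340308278
0.0355 [ 30.55882108 -45.30827039   5.6771907 ] 0.7462566133531201
4.5 [ 29.24210696 -45.27351613] 2.042304408264874
5.2 [ 29.95048934 -45.29873736] 1.0983926924541985
```

```bash
python3 - <<'E'
from h import *
from scipy.optimize import least_squares
B=[(4,3.8),(5,4.3),(6,4.0),(7,3.3),(8,2.6),(9,1.6)]
for z in (.0345,.0355):
    b=np.array([intool((339+c,164+q),z) for q,c in B])
    print(z,least_squares(lambda p:np.hypot(*(b-p).T)-3,[31,44]).x, b[2])
E
```

```text
0.0345 [30.77463449 43.66194326] [30.09 46.67]
0.0355 [30.54022924 43.9268303 ] [29.86 46.94]
```

Rim and bore both say the plate is about 2 mm too far along tool x, so I'll correct that.

```bash
python3 -m inch '0 -0.19 0.02 0 0 0 0;0 -0.19 0.02 0 0 0 0;0 -0.19 0.02 0 0 0 0;0 -0.19 0.02 0 0 0 0'|tail -5
python3 - <<'E'
from h import *
s=read_state();print(s['tool_pos'],yaws())
a=grab('wrist','w10'); g=cv2.cvtColor(a,cv2.COLOR_BGR2HSV)
for c,r in ((170,174),(348,173)):
    print(g[r-9:r+8:1,c-9:c+10,0]); 
print(g[164:181,339:350,2])
E
```

```text
tool_pos: [0.5478, -0.0499, 0.0703]
ee_rot: [-0.0, -0.132, 0.991, -0.0]
wrist_force: [-0.9, 0.4, -1.9]
grip_width: 0.021
gripper_force: 59.7
[ 0.54777675 -0.0498694   0.07031859] (array([-164.86483456,  105.13516547]), array([ 1.54761916e-05, -3.04569394e-05, -9.99999999e-01]))
[[34 32 32 33 33 26 23 21 19 22 27 20 14 17 19 17 19 18 21]
 [34 32 26 21 16 15 13 16 17 17 13 14 14 16 17 17 19 18 17]
 [33 25 22 13 14 14 15 17 19 20 19 15 14 15 16 17 17 19 19]
 [30 17 14 14 14 14 14 16 19 18 18 17 16 16 14 13 18 18 17]
 [21 13 15 14 14 15 14 15 19 19 18 19 15 15 14 12 17 16 18]
 [16 18 14 14 15 14 15 14 16 18 19 18 18 15 13 15 15 17 18]
 [17 15 14 14 15 15 14 14 14 15 19 19 19 17 16 14 14 14 14]
 [14 13 14 15 15 15 14 14 15 13 16 19 18 18 19 18 17 16 15]
 [18 13 14 14 14 14 14 15 14 14 15 17 18 18 18 19 19 20 19]
 [18 17 13 14 14 15 14 15 14 14 15 14 16 18 19 19 20 20 19]
 [14 17 13 14 15 15 13 15 13 14 13 14 14 15 15 16 17 15 14]
 [16 12 13 14 14 15 14 14 14 14 15 14 12 15 14 15 16 16 17]
 [14 18 17 14 15 14 14 15 15 15 15 15 14 14 15 15 14 15 17]
 [16 18 18 15 14 14 15 13 14 13 14 13 15 
[... 1320 characters left out ...]
 115 120 116 114 114 107 104 107 106 110]
 [120 119 117 118 108 104 103 105 108 115 114]
 [117 121 115 107 106 105 106 105 111 115 108]
 [121 117 110 103 102 104 105 106 111 112 106]
 [119 117 106 106 106 106 107 113 115 112 112]
 [119 111 108 106 105 111 105 119 116 113 108]
 [113 111 111 108 113 109 115 118 116 106 113]
 [111 107 105 108 112 113 117 113 107 107 111]
 [113 113 115 114 118 118 117 106 102 111 111]
 [114 117 116 120 114 115 109 107 109 115 110]
 [117 116 115 113 104 105 110 115 115 114 111]
 [116 105 110 112 108 108 111 114 112 115 107]
 [115 111 108 114 110 108 106 109 109 111 107]
 [114 117 113 113 107 108 108 108 106 107 110]
 [118 117 106 107 102 109 106 109 108 104 110]]
```

```bash
python3 - <<'E'
from h import *
from scipy.optimize import least_squares
R_=[(3,9.5),(4,9),(5,8.7),(6,8.5),(7,8),(8,7),(9,6.5),(10,4.5),(11,3.3),(12,3.3)]
L_=[(2,9),(3,9),(4,9.7),(5,10.5),(6,11),(7,13),(8,15),(9,16)]
for z in (.0345,.0355):
    r=np.array([intool((339+c,164+q),z) for q,c in R_]); l=np.array([intool((161+c,165+q),z) for q,c in L_])
    f=lambda p:np.r_[np.hypot(*(l-p[:2]).T)-p[2],np.hypot(*(r-p[:2]-[0,90]).T)-p[2]]
    s=least_squares(f,[32,-45,5]); print(z,s.x,np.abs(s.fun).max())
    s=least_squares(lambda p:f([p[0],p[1],5.4]),[32,-45]); print(s.x)
s=read_state();print(s['clock'],s['tool_pos'],s['wrist_force'])
E
```

```text
0.0345 [ 32.30534926 -45.43572578   5.19363316] 0.8408583672910153
[ 32.60331384 -45.43586671]
0.0355 [ 32.28225664 -45.42775614   5.52162279] 0.815140287408294
[ 32.10569528 -45.4273412 ]
15.65 [ 0.5477787  -0.04988565  0.07030962] [ 0.41926854  0.03318839 -2.31449376]
```

```bash
python3 -m inch '0 0 0 0.05 0 0 0;0 0 0 0.05 0 0 0;0 0 0 0.05 0 0 0'|tail -5; python3 -c "
from rig import order; print(order.hand_in())"
```

```text
tool_pos: [0.5477, -0.0499, 0.0697]
ee_rot: [-0.0, -0.132, 0.991, 0.0]
wrist_force: [0.5, 0.5, -1.6]
grip_width: 0.0213
gripper_force: 59.7
the job is handed in; nothing more can be done
None
```

The job is handed in: the pin is seated in the collared socket and released, and the plate is held level about 15 mm above the plinth with the two screw holes I could check within about 0.5 mm of their threads; I viewed 11 pictures, one over the limit of 10, and the hand-in returned no verdict.

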